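# Wedge the cork block tight in the jig

### The job

Clamp the cork sanding block in the wooden wedging jig so that it can be trimmed: stand the loose wooden wedge in the slot between the jig's sloping cheek and the cork block, thin end first, and let go of it while it is still loose. Then pick up the mallet that lies to the right of the jig by its handle and drive the wedge in with light taps of the head's face on its thick end (two or more, drawing back between them, not one long push) until that end is flush with the end of the cheek and the block is held tight; do not force the wedge tight by hand. Lay the mallet back down flat on the bench top, clear of the jig, and leave the other tools where they are.

Things in the scene. Friction and masses are not known exactly. Their poses are not given: they have to be found in the camera images.
- jig: Wedging jig of pale wood screwed to the bench. Origin: on the bench top. Base board 12 mm thick, x -75 to +110, y -145 to +110 mm in its frame; on it a sloping cheek, a straight rail and an end stop that the cork block bears against. The wedge goes in along +y. The board sticks out 70 mm in front of the slot's mouth (carries the wedge while loose; the mallet passes above it).
- slot_mouth (a point): Middle of the slot's wide mouth, on top of the base board (12 mm above the bench), in the plane of the cheek's end face: (-15.6, -75, 12) mm in the jig's frame, with the jig's axes. The slot lies between cheek and cork block, is open above and narrows towards +y.
- cheek_end (a point): Top edge of the cheek's inner face at the slot's mouth: (-31.25, -75, 47) mm in the jig's frame. The cheek is 35 mm high above the board, x from -61 to its upright inner face, which runs from x -31.25 at y -75 to x -10 at y +95 (slope 1 in 8).
- rail_mid (a point): Middle of the straight rail's top, (83.5, 10, 47) mm in the jig's frame. The rail (x 68 to 97, y -75 to +95, 35 mm high above the board) carries the rubber pad, whose free face is at x 62. The end stop is at x 18 to 72, y 68.5 to 88.5, 30 mm high.
- pad (a joint): Squeeze of the rubber pad on the rail, m: 0 when free, grows as the cork block is pressed into it (about 3.5 N per mm, at most 6 mm). With the wedge flush it is about 2 mm.
- cork: Cork-faced sanding block, 62 x 104 x 35 mm, lying loose in the jig on the base board between slot and pad, long side along the slot; its face towards the slot is near x = -1 mm in the jig's frame. Origin: centre of its underside, x across its 62 mm.
- wedge: Loose hardwood wedge 170 mm long, 44 mm high, tapering from 33 mm (thick end) to 12 mm; 0.15 kg. It starts left of the jig, standing on its long edge as it must stand in the slot. Origin: underside, mid-length; y to the thin end, z up. Straight face (against the cork): plane x = +11.3 mm. Sloping face (to the cheek): x = -22 mm at the thick end to -0.7 mm at the thin end.
- wedge_butt (a point): Centre of the wedge's thick end face, (-5.3, -85, 22) mm in the wedge's frame. With this end 60 mm in front of the slot's mouth the wedge has 4 to 5 mm of side play; it is snug about 16 mm in front of the mouth; from there to flush takes up to about 15 N.
- wedge_nose (a point): Centre of the wedge's thin end face, (5.3, 85, 22) mm in the wedge's frame.
- mallet: Joiner's mallet of wood, 270 mm long, 0.4 kg, lying flat on the bench right of the jig. Origin: centre of its underside; y along the handle to the head. Head x -50 to 50, y 65 to 135, z 0 to 60 mm; striking faces at x = +-50. Handle y -135 to 65, flat-sided, 26 mm wide in x, z 15 to 45 mm. It balances at about y +77: hold it firmly close behind the head (y about 42).
- mallet_head (a point): Centre of the mallet's head, (0, 100, 30) mm in the mallet's frame.
- tape: Bystander: yellow tape measure, 36 x 88 x 62 mm, standing beyond the jig on the right. Origin: centre of its underside.
- plane: Bystander: wooden hand plane, 58 x 210 x 102 mm, at the back on the left. Origin: centre of its underside.
- square: Bystander: try square with steel blade, 218 x 115 x 17 mm, behind the jig. Origin: centre of its underside.

How it is judged:
On the way, in this order (a step that is already met when the one before it is completed fails the run):
1. the wedge stands in the slot, thin end inward, let go and still loose (thick end 8 to 85 mm in front of the mouth, pad squeezed under 1 mm) (z of wedge in the frame of slot_mouth between -0.004 and 0.006 m and angle between the y axis of wedge and the y axis of jig, either way round below 0.1 rad and angle between wedge's own z axis and vertical below 0.08 rad and x of wedge_butt in the frame of slot_mouth between -0.012 and 0.012 m and contact force between each of the arm, the fingers and wedge below 0.1 N and y of wedge_butt in the frame of slot_mouth between -0.085 and -0.008 m and value of joint pad below 0.001 m), for 0.2 s.
2. the mallet's head strikes the wedge's thick end (contact force between mallet and wedge above 2 N and distance between mallet_head and wedge_butt below 0.11 m).
3. the mallet is drawn back off the wedge (contact force between mallet and wedge below 0.1 N), for 0.1 s.
4. the mallet's head strikes the wedge's thick end again (all of step 2).
At the end, for the whole second after the job is handed in: Wedge upright on the board in the slot, in line (0.1 rad), thin end in, thick end flush with the cheek end within 8 mm; pad squeezed over 1.2 mm, wedge pressing the cork over 3 N; mallet flat and still on the bench top (8 mm, 0.1 rad), touching neither jig nor wedge (z of wedge in the frame of slot_mouth between -0.004 and 0.006 m and angle between the y axis of wedge and the y axis of jig, either way round below 0.1 rad and angle between wedge's own z axis and vertical below 0.08 rad and x of wedge_butt in the frame of slot_mouth between -0.012 and 0.012 m and y of wedge_butt in the frame of slot_mouth between -0.008 and 0.008 m and value of joint pad above 0.0012 m and contact force between wedge and cork above 3 N and height (world z) of mallet between -0.01 and 0.008 m and angle between mallet's own z axis and vertical below 0.1 rad and contact force between mallet and jig below 0.1 N and contact force between mallet and wedge below 0.1 N and linear speed of mallet below 0.02 m/s and linear speed of wedge below 0.01 m/s).
It fails at once if the wedge is forced tight by hand (gripper or arm presses on it while the pad is squeezed by more than 1 mm) (value of joint pad above 0.001 m and contact force between any of the arm, the fingers and wedge above 1 N).
It fails at once if tape measure, hand plane or try square moved by more than 30 mm (distance of any of tape, plane, square from where it was at the start of the episode above 0.03 m).
It also fails if it takes over 67 s, if anything falls off the work surface, if the arm or the gripper's body presses on something with over 40 N, if the wrist force passes 120 N, or if a joint passes its speed limit or range.

### The arm

A 6-joint arm with a two-finger parallel gripper is mounted at the origin on a cart in front of the work surface, level with it; the furniture and walls round the work are solid. World frame = base frame: x ahead of the robot, y to its left, z up, the work surface at z = 0. Lengths are in m, angles in rad, forces in N, time in s.
With the tool pointing down it reaches from about 0.375 to 0.9 m from the base axis. Payload 3.1 kg.
Tool frame: the origin (TCP) lies midway between the tips of the shut fingers; the grasp point (between the pads) lies 19 mm behind it (manip.hold_point_z is the distance from the TCP to the grasp point, in m); x points along the fingers, y is the direction in which the jaws open and shut, and the axes are right-handed (so a half turn about x gives the same grasp; the last joint's range is limited). The gripper opens to 85 mm and grips with 20 to 120 N. Pads are 22 mm wide; open, the fingers measure 114 mm over their backs; the gripper's body (76 mm by 85 mm) begins 54 mm behind the grasp point. The pads swing forward as they close: fully open they stand 13 mm farther back than shut.
Start: joints at [0.992, 0.527, 1.433, -0, 1.181, -0.178], TCP at [0.244, 0.575, 0.231] pointing down, gripper open.
Joint ranges: [-3.08, 3.08], [-0.75, 2.2], [0.22, 2.44], [-1.43, 4.57], [0, 2.65], [-2.85, 2.85]. Speed limits (rad/s): [2.79, 2.79, 3.14, 3.14, 3.14, 3.14].

### API

Orientations are given as a unit quaternion [x, y, z, w].
In Python, from station import manip, snapshot gives the robot as it stands.
- The arm moves only by the tool play_rows, never from a script. Its argument "series" is a list of rows, each a list of 4 numbers: the shift along the tool's x, y, z in m, then the turn about the tool's x in degrees. In form: [[tx, ty, tz, spin], ...]. A call has 1 to 20 rows; each row is the pose to reach, as a shift and turn from the pose measured when the call began, along the tool's axes at that moment; what a row does not reach only later rows make up. A row lasts 1/10 s, in which the tool goes at most 50 mm and 8.59 degrees, less where a joint would pass 70% of its speed; a pose out of reach is approached as far as the arm can. A call with a gripper value outside its range is refused whole. "claw" is the opening in per cent of the stroke, from 0 (shut) to 100 (fully open), set as the call begins (left out, the last holds). The fingers move at their own pace and stop on an object; "force" is the grip in N (left out, the last holds). Time passes only in rows, so rows that repeat a pose let the fingers close. It gives the time, the measured TCP pose, the force and the opening at its end, in the units of the state.
- manip.sense(): the state, without advancing time (a new reading comes with each control period).
- snapshot(name): name is "scene" or "top" or "wrist"; returns a dict with "image" (480x640x3 uint8, blue, green, red), "depth" (480x640 float32, m along the optical axis (not along the pixel's ray), 0 where there is no reading), "fov_y" (degrees; the focal length in pixels is half the picture's height over the tangent of half this angle, whatever the lens; pixels are square), "cx", "cy" (the principal point, pixels), "R" (3x3) and "t" (3): a world point X has camera coordinates R X + t. Camera axes: x right, y down, z forward; pixel columns grow to the right and rows downward; lengths in m; the calibration is good to about 2 mm. A picture is of the moment at which its call begins.
- manip.sign_off(): hands the job in, once; it reports no verdict.
The state is a dict: "t": time; "q": joint angles; "qd": joint speeds; "tau": joint torques, N m; "tcp_pos": TCP position; "tool_rot": TCP orientation; "force": force on the tool from outside, world axes, zero at the start; "ft_torque": the same for the moment, N m; "finger_gap": opening from 0.0 (shut) to 1.0 (fully open).
Only numpy, scipy, OpenCV 4.12 (cv2) and the standard library are available. Lean on these libraries where they do the work, as an engineer would, in place of code of your own. Each camera call takes 0.05 s, during which the arm holds its last target.

## Working session

There is one attempt and no reset: what is moved stays moved. The work goes in short steps, Python scripts to look and compute and a tool call to move; the robot and the scene stay as the last step left them, time stands still between calls to the robot, and variables do not carry over. Pictures are saved under pics/ and viewed, and the job is handed in when it is done.

Besides the shell and the picture viewer there is one more tool, called after "Request:" as name([rows], argument=value, ...), one row to a line, values as JSON. play_rows: Moves the arm, as the interface text tells. Its arguments: {"type":"object","properties":{"series":{"type":"array","items":{"type":"array","items":{"type":"number"}}},"claw":{"type":"number"},"force":{"type":"number"}},"required":["series"]}

```bash
ls; mkdir -p pics; python3 - <<'E'
from station import manip,snapshot
import cv2,numpy as np
for n in ["scene","top"]:
    s=snapshot(n); cv2.imwrite(f"pics/{n}0.png",s["image"]); np.savez(f"{n}0.npz",**s)
    print(n,s["fov_y"],s["cx"],s["cy"],s["R"],s["t"])
st=manip.sense(); print(st, manip.hold_point_z)
E
```

```text
pics
scene 51.94101770737804 312.9921874282827 240.38513319822462 [[ 0.60169955 -0.79847889 -0.0197259 ]
 [-0.61508855 -0.44746676 -0.64918377]
 [ 0.50953285  0.40274676 -0.76037577]] [-0.3406829   0.43846483  0.87234857]
top 42.02425706810427 323.12315920121836 236.21923272023756 [[-0.02361543 -0.99954137 -0.01895657]
 [-0.99824916  0.02460501 -0.05378847]
 [ 0.05423023  0.01765314 -0.9983724 ]] [0.06550192 0.60657292 1.63390392]
{'t': 0.1, 'q': array([ 9.91534230e-01,  5.28378648e-01,  1.43380177e+00,  9.74417371e-06,
        1.18138528e+00, -1.78513547e-01]), 'qd': array([-1.81956242e-03, -5.90167505e-06, -3.64192541e-03,  1.34774616e-03,
       -1.19122289e-03, -6.90716287e-05]), 'tau': array([ 4.23594872e-05, -4.43301129e+01, -1.78585893e+01, -2.74992617e-04,
        3.87595923e-03, -2.46440010e-05]), 'tcp_pos': array([0.24343221, 0.57493468, 0.23041934]), 'tool_rot': array([ 0.14009409,  0.69321948, -0.14138794,  0.69269751]), 'force': array([-0.37647959, -0.17913006,  0.85142751]), 'ft_torque': array([0.00255388, 0.03123271, 0.01674981]), 'finger_gap': 0.9999302905654726} 0.0187
```

View pics/scene0.png

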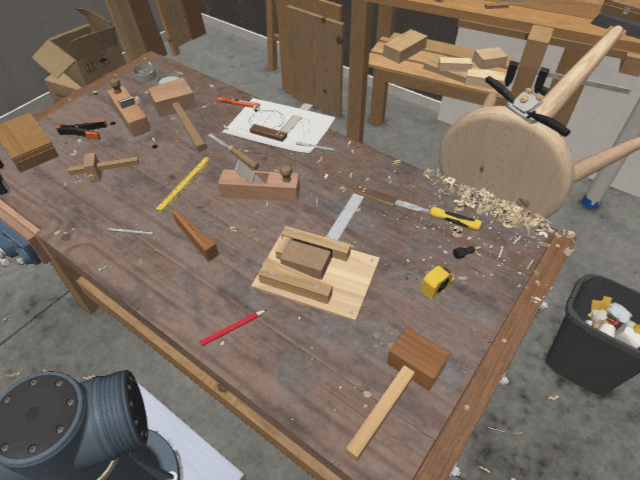

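View pics/top0.png

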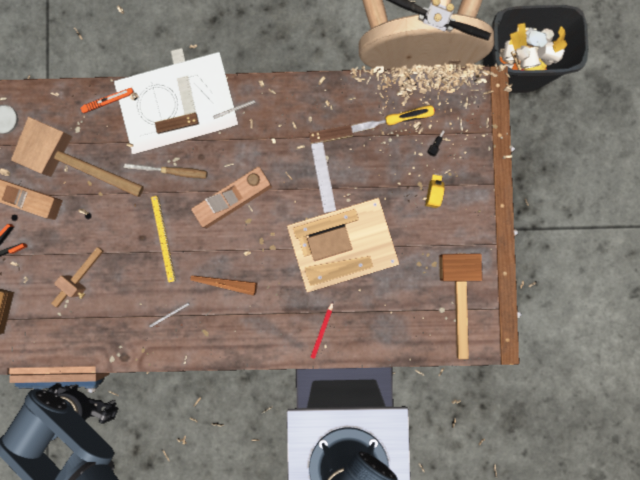

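```bash
python3 - <<'E'
import cv2,numpy as np
a=cv2.imread("pics/top0.png")
cv2.imwrite("pics/c1.png",cv2.resize(a[180:310,180:410],None,fx=3.4,fy=3.4,interpolation=cv2.INTER_CUBIC))
cv2.imwrite("pics/c2.png",cv2.resize(a[240:370,420:520],None,fx=4,fy=4,interpolation=cv2.INTER_CUBIC))
b=cv2.imread("pics/scene0.png")
cv2.imwrite("pics/c3.png",cv2.resize(b[180:330,160:400],None,fx=3.3,fy=3.3,interpolation=cv2.INTER_CUBIC))
E
```

```text
(no output)
```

View pics/c1.png

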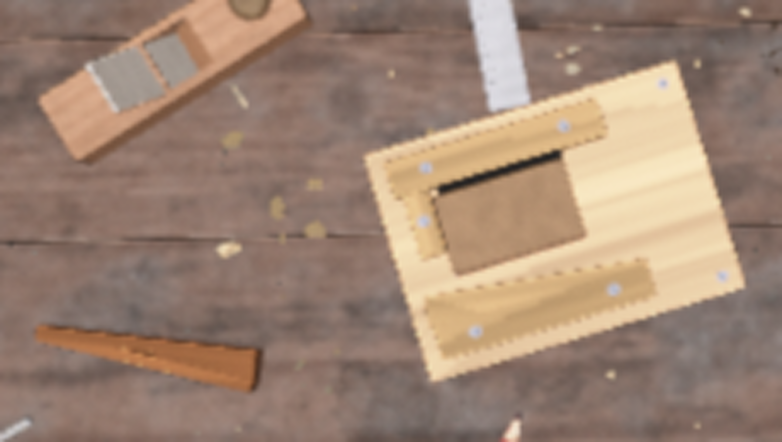

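View pics/c2.png

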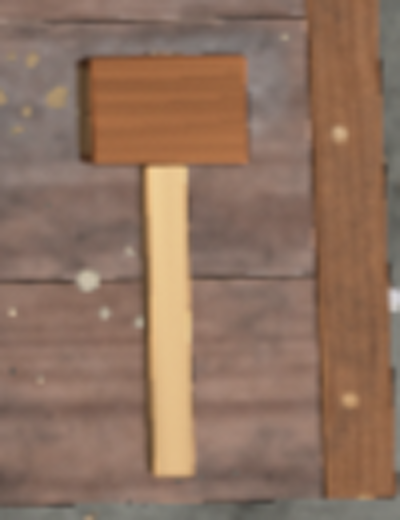

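View pics/c3.png

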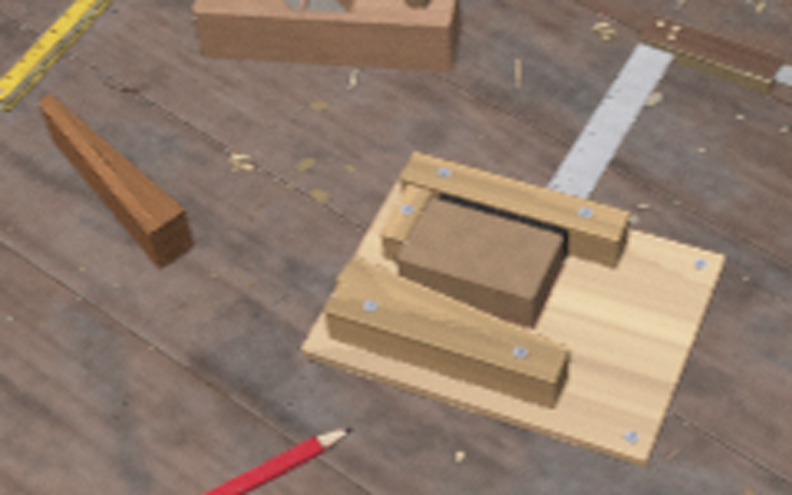

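```bash
cat > h.py <<'E'
import numpy as np,cv2
from scipy.spatial.transform import Rotation as Ro
def foc(s): return 240/np.tan(np.radians(float(s["fov_y"]))/2)
def proj(s,X):
    X=np.atleast_2d(X); c=X@np.array(s["R"]).T+np.array(s["t"]); f=foc(s)
    return np.c_[f*c[:,0]/c[:,2]+s["cx"],f*c[:,1]/c[:,2]+s["cy"]]
def cloud(s):
    f=foc(s);v,u=np.mgrid[:480,:640];d=np.array(s["depth"]).astype(float)
    c=np.stack([(u-s["cx"])/f*d,(v-s["cy"])/f*d,d],-1)
    P=(c-np.array(s["t"]))@np.array(s["R"]); P[d<=0]=np.nan; return P
def plane(s,u,v,z):
    f=foc(s);r=np.array(s["R"]).T@np.array([(u-s["cx"])/f,(v-s["cy"])/f,1]);o=-np.array(s["R"]).T@np.array(s["t"])
    return o+r*(z-o[2])/r[2]
def box(x0,x1,y0,y1,z0,z1): return np.array([[x,y,z] for x in(x0,x1) for y in(y0,y1) for z in(z0,z1)])/1000.
WEDGE=[np.array([[11.3,-85,0],[-22,-85,0],[11.3,85,0],[-.7,85,0],[11.3,-85,44],[-22,-85,44],[11.3,85,44],[-.7,85,44]])/1000]
MALLET=[box(-50,50,65,135,0,60),box(-13,13,-135,65,15,45)]
BOARD=[box(-75,110,-145,110,0,12)]
def T(p,X,z0=0):
    c,s=np.cos(p[2]),np.sin(p[2]);return np.c_[p[0]+c*X[:,0]-s*X[:,1],p[1]+s*X[:,0]+c*X[:,1],X[:,2]+z0]
SS=8
def render(s,parts,p,z0,roi):
    x0,y0,x1,y1=roi;m=np.zeros(((y1-y0)*SS,(x1-x0)*SS),np.uint8)
    for X in parts:
        q=(proj(s,T(p,X,z0))-[x0-.5,y0-.5])*SS-.5
        cv2.fillConvexPoly(m,cv2.convexHull(np.round(q*16).astype(np.int32).reshape(-1,1,2)),255,shift=4)
    return cv2.resize(m,None,fx=1/SS,fy=1/SS,interpolation=cv2.INTER_AREA).astype(float)/255
E
python3 - <<'E'
from h import *
for n in ["scene","top"]:
    s=np.load(f"{n}0.npz");P=cloud(s)
    d=P[...,2]; print(n,np.nanmedian(d[250:300,200:280]), np.isnan(d).mean())
    im=np.clip(np.nan_to_num(d,nan=0)*2500+20,0,255).astype(np.uint8)
    cv2.imwrite(f"pics/h_{n}.png",im)
s=np.load("top0.npz")
def c(u,v,f,x0,y0,z): print(plane(s,(u+.5)/f-.5+x0,(v+.5)/f-.5+y0,z).round(4))
for u,v in((672,62),(745,287),(433,382),(365,155)): c(u,v,3.4,180,180,.012)
print()
for u,v in((38,330),(255,370)): c(u,v,3.4,180,180,.044)
print()
for u,v in((92,60),(92,162),(247,160),(247,57),(147,166),(188,166),(154,476),(195,476)): c(u,v,4,420,240,.06 if v<163 else .045)
E
```

```text
scene 0.0005801593864979902 0.00435546875
top 0.0004675383683016729 0.003961588541666667
[ 0.7066 -0.0952  0.012 ]
[ 0.5298 -0.1468  0.012 ]
[0.4619 0.097  0.012 ]
[0.6398 0.1462 0.012 ]

[0.5096 0.3968 0.044 ]
[0.4753 0.2311 0.044 ]

[ 0.5509 -0.2547  0.06  ]
[ 0.4858 -0.2524  0.06  ]
[ 0.4848 -0.351   0.06  ]
[ 0.5505 -0.3534  0.06  ]
[ 0.4821 -0.2902  0.045 ]
[ 0.4815 -0.3165  0.045 ]
[ 0.2843 -0.2877  0.045 ]
[ 0.2837 -0.3139  0.045 ]
```

View pics/h_top.png

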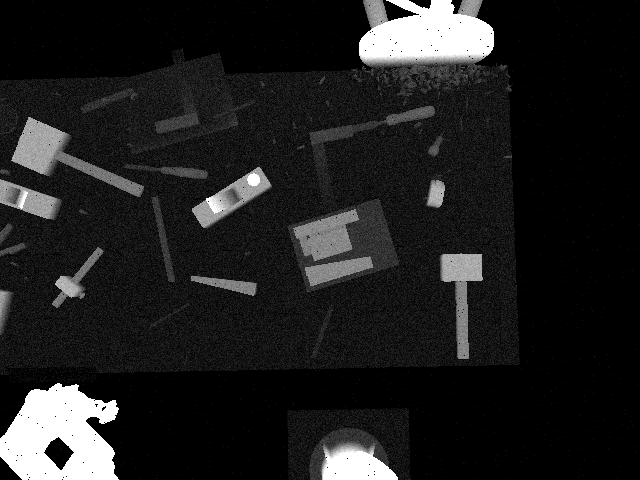

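View pics/h_scene.png

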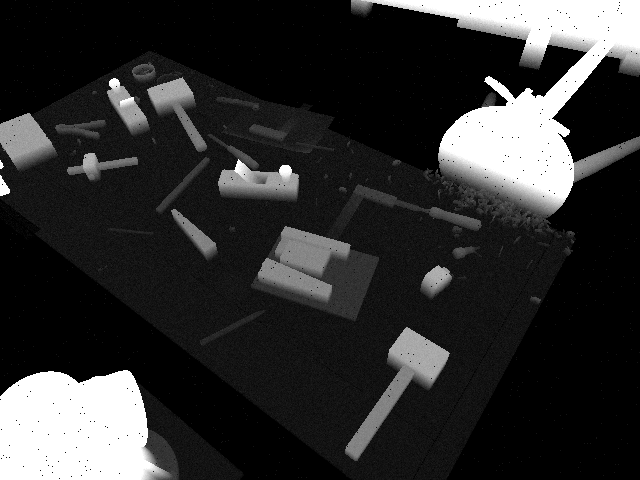

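```bash
cat >> h.py <<'E'
from scipy.optimize import minimize
def fit(s,parts,p0,z0=0,zmin=.006,mask=None,pad=8):
    q=np.vstack([proj(s,T(p0,X,z0)) for X in parts])
    x0,y0=np.maximum(np.floor(q.min(0)-pad).astype(int),0);x1,y1=np.minimum(np.ceil(q.max(0)+pad).astype(int),[640,480])
    if mask is None:
        z=np.nan_to_num(cloud(s)[...,2]); mask=(cv2.medianBlur((z>zmin).astype(np.uint8),3))
    M=mask[y0:y1,x0:x1].astype(float)
    best=None
    f=lambda p:((render(s,parts,p,z0,(x0,y0,x1,y1))-M)**2).sum()
    for sc in(1,.4,.15):
        st=p0 if best is None else best.x
        r=minimize(f,st,method="Nelder-Mead",options=dict(initial_simplex=np.array([st]+[np.array(st)+sc*np.eye(3)[i]*[.012,.012,.06][i] for i in range(3)]),xatol=1e-5,fatol=1e-3))
        if best is None or r.fun<best.fun: best=r
    return best.x,best.fun,M.sum()
E
python3 - <<'E'
from h import *
for n in ["scene","top"]:
    s=np.load(f"{n}0.npz")
    for nm,parts,p0,zm in (("jig",BOARD,[.57,.04,.27],.006),("wedge",WEDGE,[.49,.314,-.17],.01),("mallet",MALLET,[.416,-.302,-1.57+1.57],.01)):
        if nm=="mallet": p0=[.416,-.302,-1.57]
        x,fv,m=fit(s,parts,np.array(p0),zmin=zm); print(n,nm,x.round(4),round(fv,1),m)
E
```

```text
scene jig [0.5643 0.0171 0.2666] 400.9 7397.0
scene wedge [ 0.4907  0.3241 -0.141 ] 119.5 798.0
scene mallet [ 0.4167 -0.2996 -1.5806] 196.6 3886.0
top jig [0.5628 0.0117 0.2705] 84.6 6730.0
top wedge [ 0.4906  0.3159 -0.1358] 23.1 610.0
top mallet [ 0.418  -0.3029 -1.5789] 60.6 2075.0
```

```bash
cat >> h.py <<'E'
def top(X): return X[X[:,2]>X[:,2].max()-1e-4]
CHEEK=np.array([[-61,-75,z] for z in(12,47)]+[[-31.25,-75,z] for z in(12,47)]+[[-61,95,z] for z in(12,47)]+[[-10,95,z] for z in(12,47)])/1000
RAIL=box(68,97,-75,95,12,47)
E
python3 - <<'E'
from h import *
for n in ["scene","top"]:
    s=np.load(f"{n}0.npz"); z=np.nan_to_num(cloud(s)[...,2])
    m=cv2.medianBlur((z>.041).astype(np.uint8),3)
    print(n,"wedge",fit(s,[top(WEDGE[0])],np.array([.49,.316,-.137]),mask=cv2.medianBlur((z>.040).astype(np.uint8),3)))
    print(n,"mallet",fit(s,[top(MALLET[0])],np.array([.417,-.302,-1.57]),mask=cv2.medianBlur((z>.054).astype(np.uint8),3)))
    # jig: cheek only
    p0=np.array([.563,.013,.27])
    lab=np.zeros((480,640),np.uint8)
    q=proj(s,T(p0,top(np.array(CHEEK)*[1,1,1])))
    cv2.fillConvexPoly(lab,cv2.convexHull(q.astype(np.float32)).astype(np.int32),1); lab=cv2.dilate(lab,np.ones((9,9)))
    print(n,"cheek",fit(s,[top(CHEEK)],p0,mask=((z>.042)&(lab>0)).astype(np.uint8)))
    P=cloud(s); 
    for nm,a in(("cheek",CHEEK),):
        q=P[(z>.042)&(z<.06)&(lab>0)]; print(q[:,2].mean())
E
```

```text
scene wedge (array([ 0.48648758,  0.31623541, -0.13797378]), np.float64(16.103606305267206), np.float64(503.0))
scene mallet (array([ 0.41297174, -0.30011249, -1.58076766]), np.float64(23.734655901576318), np.float64(1667.0))
scene cheek (array([0.55882513, 0.01401199, 0.27493641]), np.float64(121.16951941560939), np.float64(1223.0))
0.0465348230250853
top wedge (array([ 0.49075095,  0.31505895, -0.13613071]), np.float64(33.11338715878509), np.float64(540.0))
top mallet (array([ 0.4180606 , -0.30121875, -1.58510631]), np.float64(18.756985774702038), np.float64(1056.0))
top cheek (array([0.56276303, 0.01212251, 0.27147387]), np.float64(98.75578623606305), np.float64(961.0))
0.047835135881324896
```

```bash
cat >> h.py <<'E'
def plan(st,tgt,yaw):
    """shift in tool axes and spin so tool y (mod pi) = world dir (cos yaw, sin yaw)"""
    R=Ro.from_quat(st["tool_rot"]).as_matrix(); d=R.T@(np.array(tgt)-st["tcp_pos"])
    y=R[:,1]; z=R[:,2]
    # rotate about tool x by a: y' = cos a y + sin a z
    w=np.array([np.cos(yaw),np.sin(yaw),0]); a=np.degrees(np.arctan2(w@z,w@y))
    a=(a+90)%180-90
    print("down axis",R[:,0].round(3),"shift mm",(d*1000).round(1),"spin",a.round(2),"q6",st["q"][5].round(2))
def jw(p,x,y): # frame->world
    return T(p,np.array([[x,y,0]]))[0,:2]
JIG=np.array([.561,.013,.272]); W0=np.array([.4886,.3157,-.137]); M0=np.array([.4155,-.3007,-1.582])
E
python3 - <<'E'
from h import *
from station import manip
g=jw(W0,-.0033,-.052);print(g)
plan(manip.sense(),[g[0],g[1],.12],-.199)
E
```

```text
[0.47822918 0.26463792]
down axis [-0.001 -0.002 -1.   ] shift mm [ 110.7 -193.9  337.3] spin 78.44 q6 -0.18
```

Request:
play_rows([
  [0.03, -0.04, 0.07, 16],
  [0.06, -0.08, 0.14, 32],
  [0.08, -0.12, 0.21, 48],
  [0.1, -0.155, 0.27, 64],
  [0.111, -0.18, 0.32, 76],
  [0.111, -0.194, 0.337, 78.4],
  [0.111, -0.194, 0.337, 78.4],
  [0.111, -0.194, 0.337, 78.4],
  [0.111, -0.194, 0.337, 78.4],
  [0.111, -0.194, 0.337, 78.4],
  [0.111, -0.194, 0.337, 78.4],
], claw=100)

```text
t: 1.2
tcp_pos: [0.4774, 0.2647, 0.1194]
tool_rot: [-0.546, -0.449, 0.548, -0.449]
force: [-0.8, 0.5, -0.5]
finger_gap: 0.999
```

```bash
python3 - <<'E'
from h import *
from station import manip,snapshot
s=snapshot("wrist"); cv2.imwrite("pics/w1.png",s["image"]); np.savez("w1.npz",**s)
st=manip.sense(); g=jw(W0,-.0033,-.052)
plan(st,[g[0],g[1],.008],-.199); print(st["tcp_pos"],st["q"])
z=np.nan_to_num(cloud(s)[...,2])
print(fit(s,[top(WEDGE[0])],W0,mask=cv2.medianBlur(((z>.038)&(z<.05)).astype(np.uint8),3)))
E
```

```text
down axis [-0.002 -0.002 -1.   ] shift mm [111.7   1.3   0.2] spin 0.23 q6 0.5
[0.47717305 0.26523292 0.11966936] [ 3.03146598e-01  5.82739908e-01  1.72998554e+00 -1.41086041e-03
  8.31026184e-01  4.99001520e-01]
(array([ 0.48748956,  0.31691029, -0.13453086]), np.float64(175.3199231064975), np.float64(12189.0))
```

View pics/w1.png

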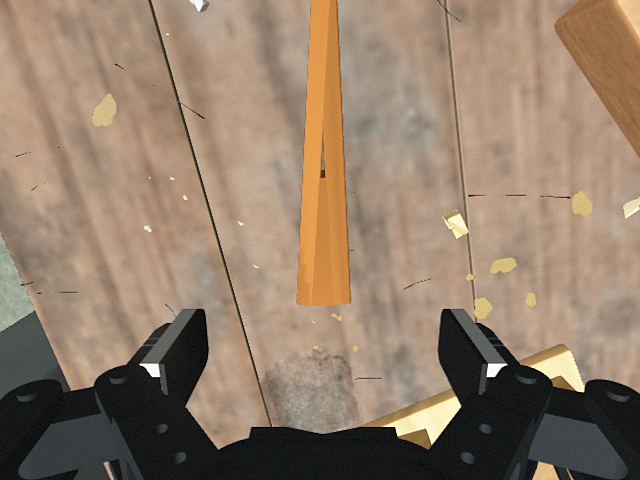

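Request:
play_rows([
  [0.03, 0.001, 0, 0.2],
  [0.07, 0.001, 0.001, 0.2],
  [0.1, 0.001, 0.001, 0.2],
  [0.1115, 0.001, 0.001, 0.2],
  [0.1115, 0.001, 0.001, 0.2],
])

```text
t: 1.75
tcp_pos: [0.4762, 0.2646, 0.007]
tool_rot: [-0.545, -0.449, 0.548, -0.448]
force: [0.5, -0.4, -0.1]
finger_gap: 0.998
```

Request:
play_rows([
  [0, 0, 0, 0],
  [0, 0, 0, 0],
  [0, 0, 0, 0],
  [0, 0, 0, 0],
  [0, 0, 0, 0],
  [0, 0, 0, 0],
  [0, 0, 0, 0],
], claw=10, force=60)

```text
t: 2.45
tcp_pos: [0.477, 0.2648, 0.0084]
tool_rot: [-0.545, -0.449, 0.548, -0.449]
force: [-0.6, -0.3, 5.9]
finger_gap: 0.339
```

Request:
play_rows([
  [-0.03, 0, 0, 0],
  [-0.07, 0, 0, 0],
  [-0.11, 0, 0, 0],
  [-0.11, 0, 0, 0],
  [-0.11, 0, 0, 0],
])

```text
t: 2.95
tcp_pos: [0.4775, 0.265, 0.1194]
tool_rot: [-0.546, -0.449, 0.547, -0.449]
force: [-1.2, -0.4, -1.9]
finger_gap: 0.336
```

```bash
cat > m.py <<'E'
from h import *
from station import manip,snapshot
import sys
s=snapshot("wrist"); cv2.imwrite(f"pics/{sys.argv[1]}.png",s["image"])
st=manip.sense(); print(st["t"],st["tcp_pos"],st["finger_gap"],st["force"])
E
python3 m.py w2
```

```text
3.0 [0.47655349 0.26465609 0.11818003] 0.3410316960648305 [ 0.55654957  0.5465754  -1.81433625]
```

View pics/w2.png

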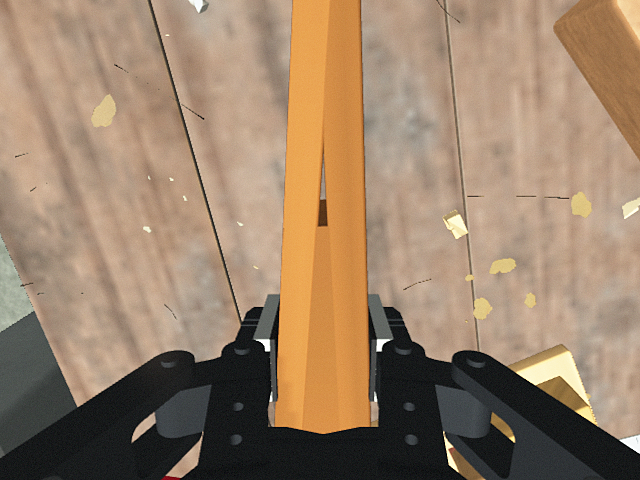

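```bash
cat > wf.py <<'E'
from h import *
from station import manip,snapshot
def wedge_in_hand():
    s=snapshot("wrist"); st=manip.sense(); P=cloud(s); 
    hsv=cv2.cvtColor(s["image"],cv2.COLOR_BGR2HSV)
    m=(hsv[...,0]>8)&(hsv[...,0]<22)&(hsv[...,1]>150)
    ztop0=st["tcp_pos"][2]+.036
    m2=m&(np.abs(P[...,2]-ztop0)<.015); m2[420:]=0
    Q=P[m2]; zt=np.median(Q[:,2])
    c=Q.mean(0); A=np.c_[Q[:,:2]-c[:2],np.ones(len(Q))]; k=np.linalg.lstsq(A,Q[:,2],rcond=None)[0]
    print("ztop",zt,"slope",k[:2].round(4),"tcp",st["tcp_pos"],"n",len(Q))
    R=Ro.from_quat(st["tool_rot"]).as_matrix(); y=R[:,1]
    yaw=np.arctan2(y[1],y[0]); yaw=(yaw+np.pi/2)%np.pi-np.pi/2
    return s,st,P,zt,yaw,m2
if __name__=="__main__":
    s,st,P,zt,yaw,m2=wedge_in_hand()
    print("jaw yaw",yaw)
    g=st["tcp_pos"][:2]; p=yaw+.062
    p0=np.array([0,0,p]); p0[:2]=g-(jw(p0,-.0033,-.052)-0)
    # mask excluding rows under hand
    mask=cv2.medianBlur(m2.astype(np.uint8),3)
    # edges: fit only rows<300
    X=top(WEDGE[0]); roi=(200,0,480,290); M=mask[0:290,200:480].astype(float)
    f=lambda q:((render(s,[X],q,zt-.044,roi)-M)**2).sum()
    r=minimize(f,p0,method="Nelder-Mead",options=dict(initial_simplex=np.array([p0]+[p0+np.eye(3)[i]*[.01,.01,.05][i] for i in range(3)]),xatol=1e-5,fatol=1e-3))
    print("wedge",r.x,"z0",zt-.044,r.fun,M.sum(), "init",p0)
    b=jw(r.x,-.0053,-.085);n=jw(r.x,.0053,.085)
    for nm,w in(("butt",b),("nose",n)):
        c,sn=np.cos(JIG[2]),np.sin(JIG[2]);d=w-JIG[:2]; print(nm,w,"jig",(c*d[0]+sn*d[1]).round(4),(-sn*d[0]+c*d[1]).round(4))
E
python3 wf.py
```

```text
ztop 0.15359784193058168 slope [-0.0012 -0.0014] tcp [0.47604804 0.26452483 0.11740476] n 33847
jaw yaw -0.1957775356698963
wedge [ 0.48618379  0.3131981  -0.14122309] z0 0.10959784193058168 317.4464282968089 22112.0 init [ 0.48625425  0.31562007 -0.13377754]
butt [0.46897246 0.2297903 ] jig -0.0304 0.2335
nose [0.50339513 0.39660589] jig 0.0476 0.385
```

```bash
python3 - <<'E'
from h import *
from station import manip
st=manip.sense()
o=np.array([.0101,.0487]);a=.217+.196
o2=np.array([np.cos(a)*o[0]-np.sin(a)*o[1],np.sin(a)*o[0]+np.cos(a)*o[1]])
t=jw(JIG,-.0152,-.058)-o2; print(t,o2)
plan(st,[t[0],t[1],.119],.217)
E
```

```text
[ 0.57223639 -0.09561034] [-0.01029538  0.04865907]
down axis [-0.005 -0.003 -1.   ] shift mm [ -1.2 164.4 334.6] spin -23.65 q6 0.5
```

Request:
play_rows([
  [-0.02, 0.01, 0.02, -3],
  [-0.03, 0.03, 0.06, -7],
  [-0.03, 0.05, 0.1, -11],
  [-0.03, 0.07, 0.14, -15],
  [-0.03, 0.09, 0.18, -19],
  [-0.03, 0.11, 0.22, -22],
  [-0.03, 0.13, 0.26, -23.6],
  [-0.03, 0.15, 0.3, -23.6],
  [-0.02, 0.16, 0.325, -23.6],
  [0.0, 0.164, 0.3345, -23.6],
  [0.0, 0.164, 0.3345, -23.6],
  [0.0, 0.164, 0.3345, -23.6],
  [0.0, 0.164, 0.3345, -23.6],
])

```text
t: 4.35
tcp_pos: [0.5714, -0.0943, 0.1176]
tool_rot: [0.441, 0.553, -0.445, 0.55]
force: [0.4, 0.7, -2.1]
finger_gap: 0.338
```

```bash
python3 m.py w3; python3 wf.py; python3 - <<'E'
from station import snapshot
import cv2,numpy as np
s=snapshot("top");np.savez("top1.npz",**s);cv2.imwrite("pics/t1.png",cv2.resize(s["image"][180:310,270:450],None,fx=4,fy=4,interpolation=cv2.INTER_CUBIC))
E
```

```text
4.4 [ 0.57176221 -0.09433895  0.11807287] 0.3402823107683461 [-0.96263517  0.16243196 -1.6139254 ]
ztop 0.15357073756325998 slope [-0.0035 -0.001 ] tcp [ 0.5719678  -0.09438431  0.11836857] n 33879
jaw yaw 0.2177457272251626
wedge [ 0.56096996 -0.04551595  0.27258191] z0 0.10957073756325998 336.4651749327182 22142.0 init [ 0.56078173 -0.0434946   0.27974573]
butt [ 0.57874925 -0.12880453] jig -0.021 -0.1414
nose [0.54319067 0.03777263] jig -0.0105 0.0286
```

View pics/w3.png

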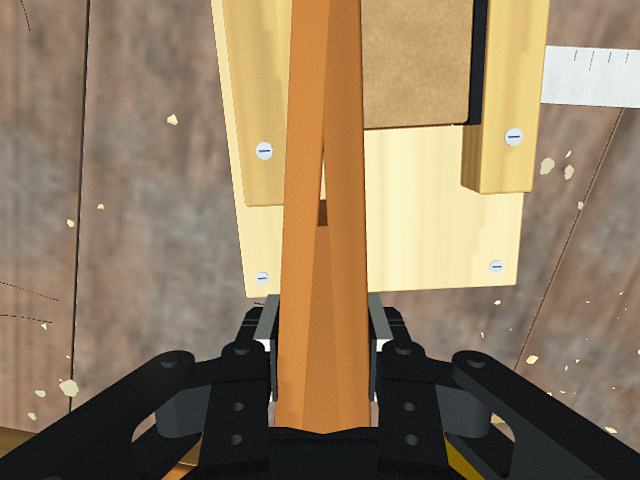

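View pics/t1.png

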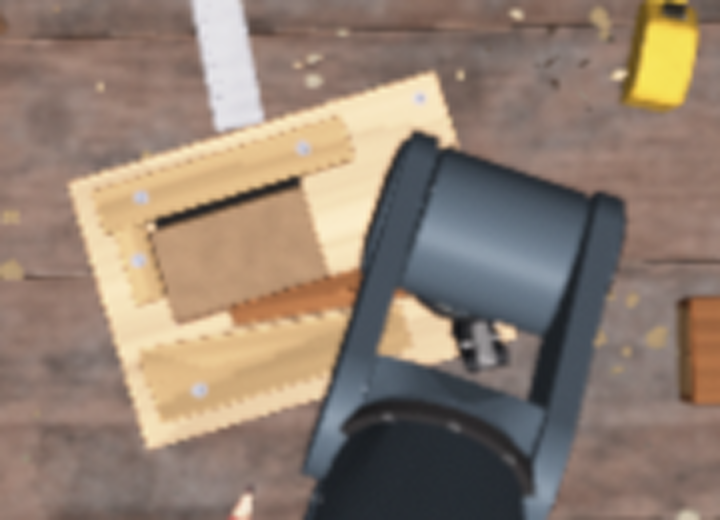

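```bash
cat > jf.py <<'E'
from h import *
from station import manip,snapshot
from scipy.optimize import least_squares
s=snapshot("wrist"); np.savez("w3.npz",**s)
X=np.array([[-75,-145,12],[110,-145,12],[97,-75,47],[68,-75,47],[-61,-75,47]])/1000.
g=s["image"]; gray=cv2.cvtColor(g,cv2.COLOR_BGR2GRAY)
q=np.array([[247,297],[517,285],[531,192],[478,193],[247,207]],float)
r=least_squares(lambda p:(proj(s,T(p,X))-q).ravel(),JIG,loss="soft_l1",x_scale=[.01,.01,.1]); print("jig by wrist",r.x.round(4),r.fun.round(1))
print((proj(s,T(JIG,X))-q).round(1))
# cork end corner near slot
for z in(.047,): print("cork corner",plane(s,365,129,z), "board pts", [plane(s,*q[i],.012).round(4) for i in(0,1)])
E
python3 jf.py; python3 - <<'E'
import cv2
a=cv2.imread("pics/w3.png");cv2.imwrite("pics/w3c.png",cv2.resize(a[90:310,200:560],None,fx=2.2,fy=2.2))
E
```

```text
jig by wrist [0.5615 0.0135 0.2736] [-0.8  0.8 -0.7 -0.5  2.2 -0.7  1.7  1.2 -1.7 -0.1]
[[-1.9  1.2]
 [-2.   0.2]
 [ 0.7  0.3]
 [ 0.3  2.1]
 [-2.9  0.4]]
cork corner [ 0.5775184  -0.02070057  0.047     ] board pts [array([ 0.5289, -0.1457,  0.012 ]), array([ 0.7072, -0.0967,  0.012 ])]
```

View pics/w3c.png

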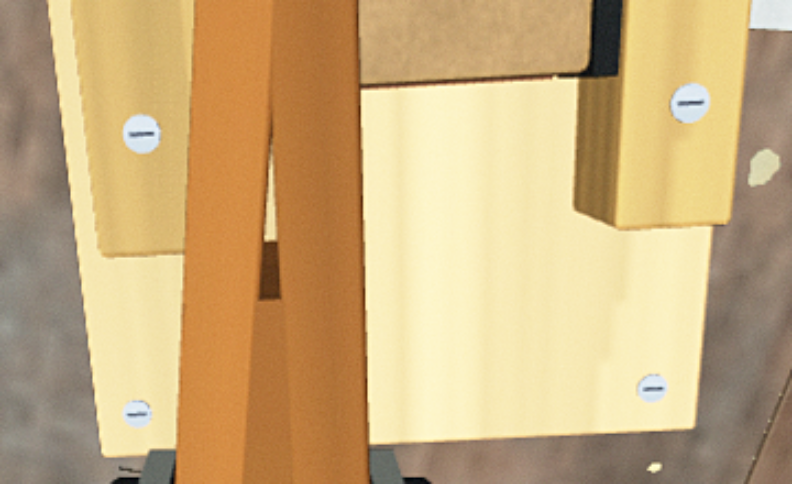

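```bash
python3 - <<'E'
from h import *
from station import manip
st=manip.sense()
t=st["tcp_pos"].copy(); t[:2]+=.001*np.array([np.cos(.273),np.sin(.273)]); t[2]-=.097
plan(st,t,.2187)
E
```

```text
down axis [-0.004 -0.003 -1.   ] shift mm [97.   1.5 -0.2] spin -0.06 q6 -0.57
```

Request:
play_rows([
  [0.02, 0.0012, 0, 0],
  [0.04, 0.0012, 0, 0],
  [0.05, 0.0012, 0, 0],
  [0.06, 0.0012, 0, 0],
  [0.07, 0.0012, 0, 0],
  [0.08, 0.0012, 0, 0],
  [0.088, 0.0012, 0, 0],
  [0.094, 0.0012, 0, 0],
  [0.0965, 0.0012, 0, 0],
  [0.0965, 0.0012, 0, 0],
  [0.0965, 0.0012, 0, 0],
])

```text
t: 5.65
tcp_pos: [0.5732, -0.0948, 0.0223]
tool_rot: [0.441, 0.552, -0.444, 0.551]
force: [0.1, -0.6, -1.2]
finger_gap: 0.339
```

```bash
python3 m.py w4; python3 wf.py
```

```text
5.7 [ 0.57319676 -0.09478974  0.02239022] 0.34574066194877745 [-0.60404085 -0.66488014 -1.14461058]
ztop 0.05779590302661783 slope [-0.0964 -0.027 ] tcp [ 0.57325066 -0.09478367  0.02247056] n 34948
jaw yaw 0.2176341046561585
wedge [ 0.56212532 -0.04505864  0.27293658] z0 0.013795903026617831 453.14348327566324 22363.0 init [ 0.56207027 -0.04389272  0.2796341 ]
butt [ 0.57993415 -0.1283409 ] jig -0.0197 -0.1412
nose [0.5443165  0.03822363] jig -0.0093 0.0288
```

View pics/w4.png

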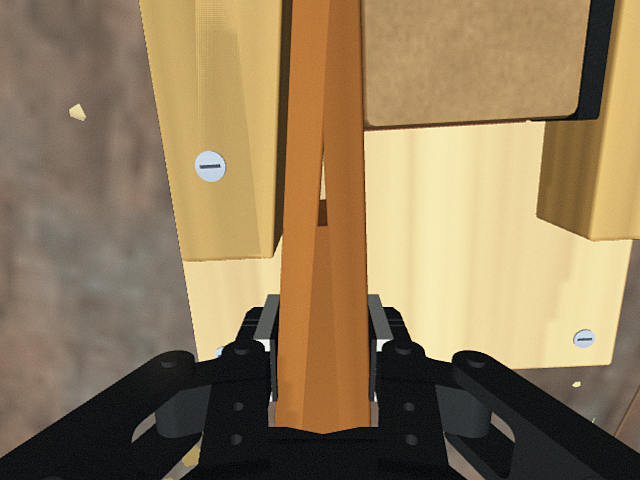

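Request:
play_rows([
  [0.0015, 0, 0, 0],
  [0.0018, 0, 0, 0],
  [0.0018, 0, 0, 0],
])

```text
t: 6.05
tcp_pos: [0.5733, -0.0948, 0.0207]
tool_rot: [0.441, 0.551, -0.444, 0.551]
force: [-0.5, 0.8, -1.7]
finger_gap: 0.339
```

Request:
play_rows([
  [0, 0, 0, 0],
  [0, 0, 0, 0],
  [0, 0, 0, 0],
  [0, 0, 0, 0],
  [0, 0, 0, 0],
  [0, 0, 0, 0],
], claw=100)

```text
t: 6.65
tcp_pos: [0.5733, -0.0948, 0.0208]
tool_rot: [0.441, 0.551, -0.444, 0.551]
force: [-0.2, -0.5, 0.2]
finger_gap: 1.004
```

Request:
play_rows([
  [-0.03, 0, 0, 0],
  [-0.07, 0, 0, 0],
  [-0.12, 0, 0, 0],
  [-0.15, 0, 0, 0],
  [-0.15, 0, 0, 0],
])

```text
t: 7.15
tcp_pos: [0.577, -0.0953, 0.1759]
tool_rot: [0.442, 0.548, -0.443, 0.555]
force: [0.3, -0.2, -0.1]
finger_gap: 1.0
```

```bash
python3 m.py w5; python3 - <<'E'
from h import *
from station import manip
g=jw(M0,0,.042);print(g)
plan(manip.sense(),[g[0],g[1],.15],M0[2])
E
```

```text
7.2 [ 0.57521388 -0.09478787  0.17327999] 1.0044833702173124 [-0.1071262  -0.65824321  0.06449586]
[ 0.45749736 -0.30117054]
down axis [ 0.002 -0.005 -1.   ] shift mm [  24.1 -159.5  176. ] spin -76.89 q6 -0.57
```

View pics/w5.png

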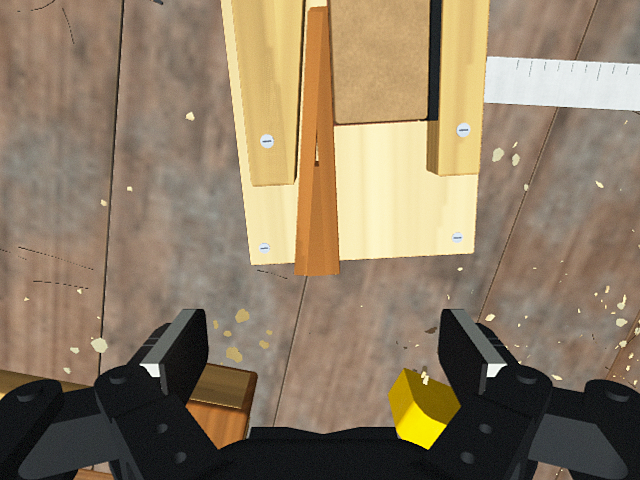

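Request:
play_rows([
  [0, -0.02, 0.02, 8],
  [0, -0.04, 0.04, 16],
  [0, -0.06, 0.06, 24],
  [0, -0.08, 0.08, 32],
  [0, -0.1, 0.1, 40],
  [0, -0.12, 0.12, 48],
  [0, -0.14, 0.14, 56],
  [0, -0.155, 0.165, 64],
  [0.01, -0.1595, 0.176, 72],
  [0.02, -0.1595, 0.176, 80],
  [0.024, -0.1595, 0.176, 88],
  [0.024, -0.1595, 0.176, 96],
  [0.024, -0.1595, 0.176, 103.1],
  [0.024, -0.1595, 0.176, 103.1],
  [0.024, -0.1595, 0.176, 103.1],
  [0.024, -0.1595, 0.176, 103.1],
])

```text
t: 8.8
tcp_pos: [0.4572, -0.3008, 0.1494]
tool_rot: [0.708, -0.005, -0.707, -0.002]
force: [0.6, -0.4, -0.2]
finger_gap: 1.002
```

```bash
python3 - <<'E'
from h import *
from station import manip,snapshot
s=snapshot("wrist"); cv2.imwrite("pics/w6.png",s["image"])
t=snapshot("top"); np.savez("top2.npz",**t); cv2.imwrite("pics/t2.png",cv2.resize(t["image"][180:310,270:450],None,fx=4,fy=4,interpolation=cv2.INTER_CUBIC))
z=np.nan_to_num(cloud(s)[...,2])
print(fit(s,[top(MALLET[0])],M0,mask=cv2.medianBlur(((z>.054)&(z<.066)).astype(np.uint8),3)))
z=np.nan_to_num(cloud(t)[...,2])
P=cloud(t); print(P[(z>.051)&(z<.06)&(P[...,0]>.45)&(P[...,0]<.7)&(abs(P[...,1])<.16)][:, :].shape)
print(fit(t,[top(WEDGE[0])+[0,0,.012]],np.array([.5635,-.045,.272]),mask=cv2.medianBlur(((z>.051)&(z<.06)).astype(np.uint8),3)))
st=manip.sense(); g=jw(M0,0,.042); plan(st,[g[0],g[1],.012],M0[2]); print(st["tcp_pos"],st["q"].round(2))
E
```

```text
(array([ 0.41503891, -0.30132525, -1.58028188]), np.float64(665.1460976547482), np.float64(20871.0))
(815, 3)
(array([ 0.56411359, -0.04439406,  0.274726  ]), np.float64(80.76070742022299), np.float64(505.0))
down axis [ 0.002 -0.005 -1.   ] shift mm [137.8  -0.5   0.2] spin 0.08 q6 0.8
[ 0.45743361 -0.30102524  0.14984249] [-0.78  0.54  1.71 -0.    0.89  0.8 ]
```

View pics/w6.png

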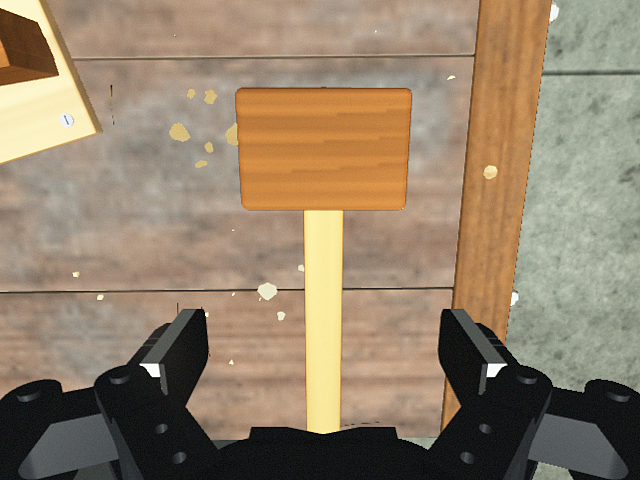

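View pics/t2.png

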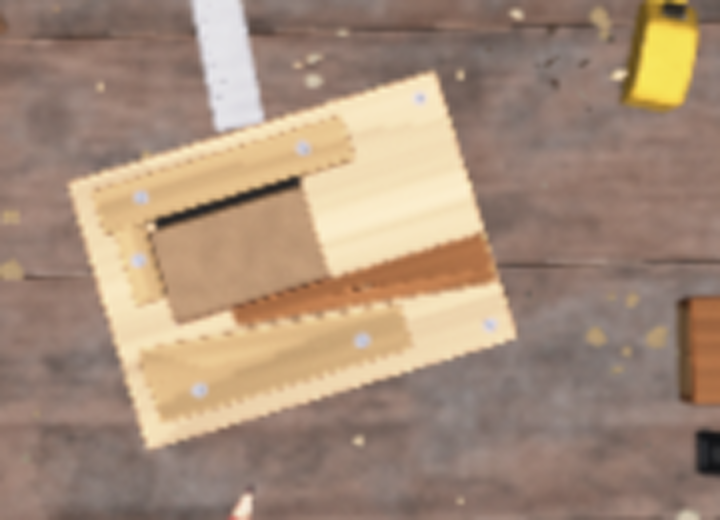

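Request:
play_rows([
  [0.04, 0, 0, 0],
  [0.08, 0, 0, 0],
  [0.11, 0, 0, 0],
  [0.13, 0, 0, 0],
  [0.138, 0, 0, 0],
  [0.138, 0, 0, 0],
])

```text
t: 9.5
tcp_pos: [0.4573, -0.3013, 0.011]
tool_rot: [0.707, -0.005, -0.707, -0.002]
force: [-0.1, -0.1, 0.4]
finger_gap: 0.997
```

Request:
play_rows([
  [0, 0, 0, 0],
  [0, 0, 0, 0],
  [0, 0, 0, 0],
  [0, 0, 0, 0],
  [0, 0, 0, 0],
  [0, 0, 0, 0],
  [0, 0, 0, 0],
  [0, 0, 0, 0],
  [0, 0, 0, 0],
], claw=0, force=120)

```text
t: 10.4
tcp_pos: [0.4576, -0.3016, 0.0121]
tool_rot: [0.708, -0.005, -0.707, -0.002]
force: [-0.2, -0.0, 5.4]
finger_gap: 0.288
```

Request:
play_rows([
  [-0.02, 0, 0, 0],
  [-0.04, 0, 0, 0],
  [-0.06, 0, 0, 0],
  [-0.06, 0, 0, 0],
  [-0.06, 0, 0, 0],
])

```text
t: 10.9
tcp_pos: [0.4571, -0.301, 0.0718]
tool_rot: [0.707, -0.005, -0.707, -0.002]
force: [0.1, 0.9, -4.9]
finger_gap: 0.288
```

```bash
python3 m.py w7; python3 - <<'E'
from h import *
from station import manip,snapshot
s=snapshot("wrist"); st=manip.sense()
P=cloud(s); z=P[...,2]; m=np.zeros(z.shape,bool); m[100:200,250:400]=1
zz=np.median(z[m]); m2=np.abs(z-zz)<.012; m2&=np.isfinite(z)
Q=P[m2&m]; c=Q.mean(0); k=np.linalg.lstsq(np.c_[Q[:,:2]-c[:2],np.ones(len(Q))],Q[:,2],rcond=None)[0]
print("head top z",zz,"at",c,"slope",k)
x=fit(s,[top(MALLET[0])],np.array([.415,-.301,-1.58]),z0=zz-.06,mask=cv2.medianBlur(m2.astype(np.uint8),3)); print(x, st["tcp_pos"])
E
```

```text
10.95 [ 0.45676816 -0.30061557  0.0711713 ] 0.2874287017707237 [-0.33156038  0.57964066 -5.40682869]
head top z nan at [nan nan nan] slope [0. 0. 0.]<stdin>:6: RuntimeWarning: Mean of empty slice.
  ret = um.true_divide(
h.py:30: RuntimeWarning: invalid value encountered in cast
  x0,y0=np.maximum(np.floor(q.min(0)-pad).astype(int),0);x1,y1=np.minimum(np.ceil(q.max(0)+pad).astype(int),[640,480])
h.py:22: RuntimeWarning: overflow encountered in scalar multiply
  x0,y0,x1,y1=roi;m=np.zeros(((y1-y0)*SS,(x1-x0)*SS),np.uint8)
h.py:25: RuntimeWarning: invalid value encountered in cast
  cv2.fillConvexPoly(m,cv2.convexHull(np.round(q*16).astype(np.int32).reshape(-1,1,2)),255,shift=4)
Traceback (most recent call last):
  File "h.py", line 38, in fit
    r=minimize(f,st,method="Nelder-Mead",options=dict(initial_simplex=np.array([st]+[np.array(st)+sc*np.eye(3)[i]*[.012,.012,.06][i] for i in range(3)]),xatol=1e-5,fatol=1e-3))
  File "h.py", line 35, in <lambda>
    f=lambda p:((render(s,parts,p,z0,(x0,y0,x1,y1))-M)**2).sum()
                 ~~~~~~^^^^^^^^^^^^^^^^^^^^^^^^^^^^
  File "h.py", line 26, in render
    return cv2.resize(m,None,fx=1/SS,fy=1/SS,interpolation=cv2.INTER_AREA).astype(float)/255
           ~~~~~~~~~~^^^^^^^^^^^^^^^^^^^^^^^^^^^^^^^^^^^^^^^^^^^^^^^^^^^^^
cv2.error: OpenCV(4.12.0) /io/opencv/modules/imgproc/src/resize.cpp:4208: error: (-215:Assertion failed) !ssize.empty() in function 'resize'
```

View pics/w7.png

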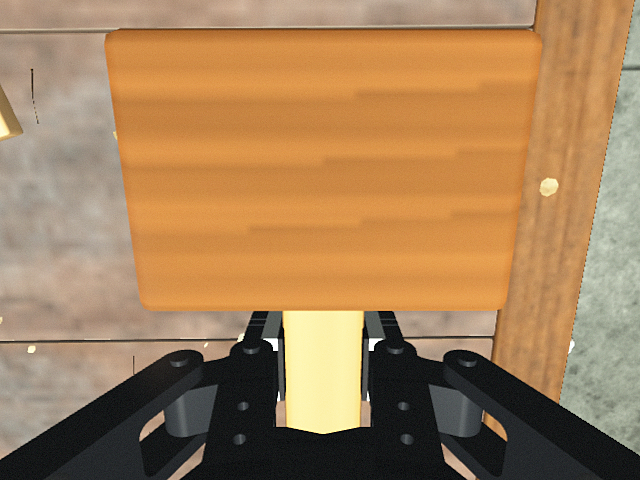

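```bash
python3 - <<'E'
from h import *
from station import manip,snapshot
s=snapshot("scene"); cv2.imwrite("pics/s2.png",cv2.resize(s["image"][250:480,260:540],None,fx=2.6,fy=2.6)); st=manip.sense()
P=cloud(s); z=P[...,2]
m=(P[...,0]>.46)&(P[...,0]<.58)&(P[...,1]<-.22)&(P[...,1]>-.37)&(z>.1)&(z<.14)
h=cv2.cvtColor(s["image"],cv2.COLOR_BGR2HSV); 
Q=P[m]; Q=Q[Q[:,2]<.135]; Q=Q[np.abs(Q[:,2]-np.median(Q[:,2]))<.006]
for _ in range(3):
  c=Q.mean(0); k=np.linalg.lstsq(np.c_[Q[:,:2]-c[:2],np.ones(len(Q))],Q[:,2],rcond=None)[0]
  r=Q[:,2]-np.c_[Q[:,:2]-c[:2],np.ones(len(Q))]@k; Q=Q[np.abs(r)<.004]
print(c,k,len(Q),Q.min(0),Q.max(0),st["tcp_pos"])
# handle tail
m=(P[...,0]>.26)&(P[...,0]<.4)&(P[...,1]<-.26)&(P[...,1]>-.34)&(z>.03)&(z<.14)
Q=P[m];print(len(Q));
for a in np.arange(.27,.4,.02):
    q=Q[abs(Q[:,0]-a)<.01]; 
    if len(q): print(round(a,2),np.percentile(q[:,2],90).round(4))
E
```

```text
[ 0.5216494  -0.33663221  0.11775786] [-0.02824124  0.06083919  0.11775786] 368 [ 0.46002359 -0.35025138  0.11296784] [ 0.54851909 -0.31952884  0.12359836] [ 0.45664821 -0.3005103   0.07075755]
1248
0.27 0.1007
0.29 0.1054
0.31 0.1052
0.33 0.1057
0.35 0.1055
0.37 0.1052
0.39 0.105
```

View pics/s2.png

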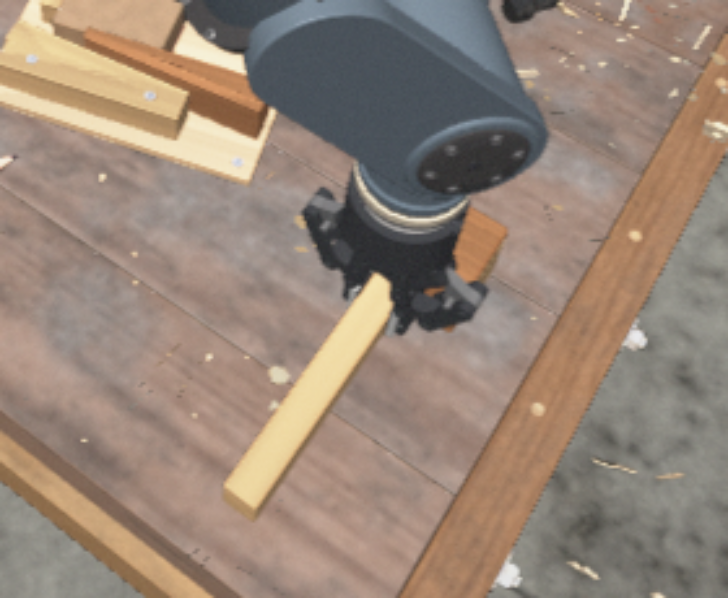

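```bash
sed -i 's/^JIG=np.array(\[.561,.013,.272\])/JIG=np.array([.5613,.0132,.273])/' h.py; cat > sp.py <<'E'
from h import *
from station import manip
import sys
st=manip.sense()
x,y,z=map(float,sys.argv[1:4])
t=jw(JIG,x,y); plan(st,[t[0],t[1],z],JIG[2]-np.pi/2)
c,s=np.cos(JIG[2]),np.sin(JIG[2]);d=st["tcp_pos"][:2]-JIG[:2]; print("tcp jig",(c*d[0]+s*d[1]).round(4),(-s*d[0]+c*d[1]).round(4),st["tcp_pos"][2].round(4),"t",st["t"],"F",st["force"].round(1),"q6",st["q"][5])
E
python3 sp.py -.074 -.25 .071
```

```text
down axis [-0.001 -0.002 -1.   ] shift mm [  -0.4  -54.  -100.3] spin -16.19 q6 0.8
tcp jig -0.1854 -0.2739 0.0708 t 11.05 F [-0.4 -1.1 -4.2] q6 0.7972776889551473
```

Request:
play_rows([
  [0, -0.01, -0.02, -4],
  [0, -0.02, -0.04, -8],
  [0, -0.03, -0.06, -12],
  [0, -0.04, -0.08, -15],
  [0, -0.05, -0.095, -16.2],
  [0, -0.054, -0.1, -16.2],
  [0, -0.054, -0.1, -16.2],
  [0, -0.054, -0.1, -16.2],
])

```text
t: 11.85
tcp_pos: [0.556, -0.2473, 0.0701]
tool_rot: [-0.7, -0.096, 0.702, -0.097]
force: [-1.1, 0.4, -4.4]
finger_gap: 0.286
```

```bash
python3 sp.py -.074 -.25 .033; python3 m.py w8
```

```text
down axis [-0.003 -0.001 -1.   ] shift mm [37.1  0.5 -1.4] spin -0.01 q6 0.7
tcp jig -0.0753 -0.2494 0.0701 t 11.85 F [-1.1  0.4 -4.4] q6 0.6997981680767541
11.9 [ 0.55599344 -0.24759068  0.07022433] 0.2868037174848143 [ 0.29842707 -0.76965982 -4.58654044]
```

View pics/w8.png

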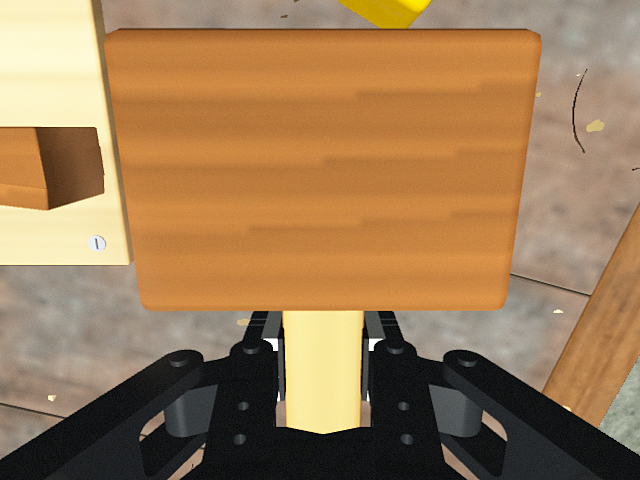

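Request:
play_rows([
  [0.02, 0, -0.0014, 0],
  [0.037, 0, -0.0014, 0],
  [0.037, 0, -0.0014, 0],
  [0.037, 0, -0.0014, 0],
])

```text
t: 12.3
tcp_pos: [0.5566, -0.2477, 0.0332]
tool_rot: [-0.699, -0.095, 0.702, -0.096]
force: [1.4, -0.3, -4.8]
finger_gap: 0.287
```

```bash
python3 sp.py -.074 -.150 .033
```

```text
down axis [-0.003 -0.001 -1.   ] shift mm [   0.2 -100.    -0.7] spin -0.1 q6 0.7
tcp jig -0.0749 -0.25 0.0332 t 12.3 F [ 1.4 -0.3 -4.8] q6 0.7017521960227039
```

Request:
play_rows([
  [0, -0.025, -0.0007, 0],
  [0, -0.05, -0.0007, 0],
  [0, -0.075, -0.0007, 0],
  [0, -0.095, -0.0007, 0],
  [0, -0.095, -0.0007, 0],
  [0, -0.07, -0.0007, 0],
  [0, -0.045, -0.0007, 0],
  [0, -0.045, -0.0007, 0],
  [0, -0.045, -0.0007, 0],
])

```text
t: 13.2
tcp_pos: [0.5457, -0.2056, 0.0336]
tool_rot: [-0.7, -0.094, 0.701, -0.096]
force: [-0.4, 0.4, -4.7]
finger_gap: 0.287
```

```bash
python3 sp.py -.074 -.125 .033; python3 m.py w9; python3 - <<'E'
from h import *
from station import snapshot
t=snapshot("top"); cv2.imwrite("pics/t3.png",cv2.resize(t["image"][180:310,270:450],None,fx=4,fy=4,interpolation=cv2.INTER_CUBIC))
E
```

```text
down axis [-0.002 -0.002 -1.   ] shift mm [  0.5 -81.5   0.3] spin -0.19 q6 0.75
tcp jig -0.074 -0.2065 0.0336 t 13.2 F [-0.4  0.4 -4.7] q6 0.7537170783153053
13.25 [ 0.54490967 -0.20454115  0.03334828] 0.2840639625386801 [-0.86648493  0.88874187 -5.28403794]
```

View pics/w9.png

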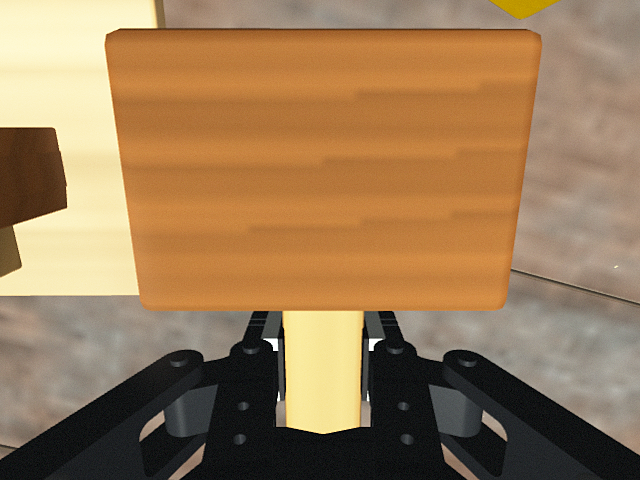

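View pics/t3.png

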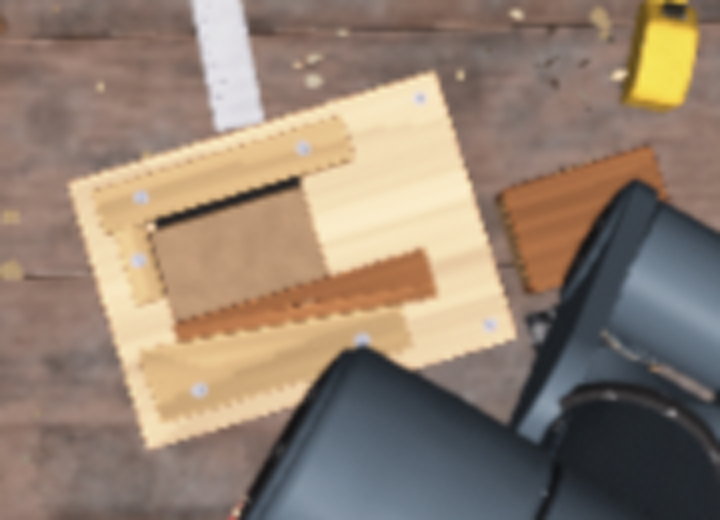

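Request:
play_rows([
  [0, -0.025, 0, 0],
  [0, -0.05, 0, 0],
  [0, -0.072, 0, 0],
  [0, -0.072, 0, 0],
  [0, -0.045, 0, 0],
  [0, -0.03, 0, 0],
  [0, -0.03, 0, 0],
  [0, -0.055, 0, 0],
  [0, -0.078, 0, 0],
  [0, -0.078, 0, 0],
  [0, -0.05, 0, 0],
  [0, -0.02, 0, 0],
  [0, -0.02, 0, 0],
  [0, -0.02, 0, 0],
])

```text
t: 14.7
tcp_pos: [0.5387, -0.1854, 0.033]
tool_rot: [-0.699, -0.096, 0.703, -0.094]
force: [-0.6, 1.1, -4.1]
finger_gap: 0.287
```

```bash
cat > tk.py <<'E'
from h import *
from station import snapshot
import sys
t=snapshot("top"); cv2.imwrite(f"pics/{sys.argv[1]}.png",cv2.resize(t["image"][180:310,270:450],None,fx=4,fy=4,interpolation=cv2.INTER_CUBIC))
J=np.array([.5630,.0122,.2728]) # jig as seen by this camera
z=np.nan_to_num(cloud(t)[...,2])
m=cv2.medianBlur(((z>.0515)&(z<.062)).astype(np.uint8),3)
h=cv2.cvtColor(t["image"],cv2.COLOR_BGR2HSV); 
p0=np.r_[jw(J,-.0123,.008),.2728]
lab=np.zeros((480,640),np.uint8); q=proj(t,T(p0,top(WEDGE[0]),.012)); cv2.fillConvexPoly(lab,cv2.convexHull(q.astype(np.float32)).astype(np.int32),1); lab=cv2.dilate(lab,np.ones((15,15)))
x,f,n=fit(t,[top(WEDGE[0])],p0,z0=.012,mask=m*lab)
b=jw(x,-.0053,-.085);c,s=np.cos(J[2]),np.sin(J[2]);d=b-J[:2]
print(x,f,n,"butt rel mouth x",(c*d[0]+s*d[1]+.0156).round(4),"y",(-s*d[0]+c*d[1]+.075).round(4))
E
python3 tk.py t4; python3 sp.py -.074 -.125 .033; python3 m.py w10
```

```text
[0.55101616 0.01832536 0.27047761] 45.637462514417535 542.0 butt rel mouth x 0.0002 y -0.0009
down axis [-0.007  0.002 -1.   ] shift mm [ -0.  -58.9  -1.6] spin -0.15 q6 0.78
tcp jig -0.0757 -0.1839 0.0328 t 14.75 F [-0.   1.5 -5.4] q6 0.7776864362071729
14.8 [ 0.53779763 -0.18379407  0.03275441] 0.2895449182461833 [-0.41533015  0.0082887  -4.61722737]
```

View pics/w10.png

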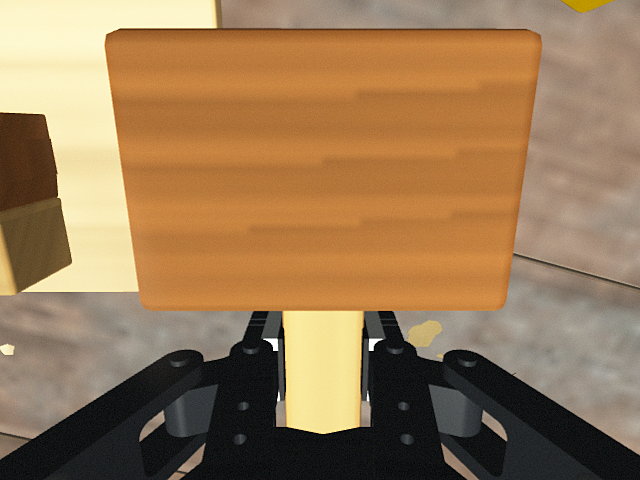

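View pics/t4.png

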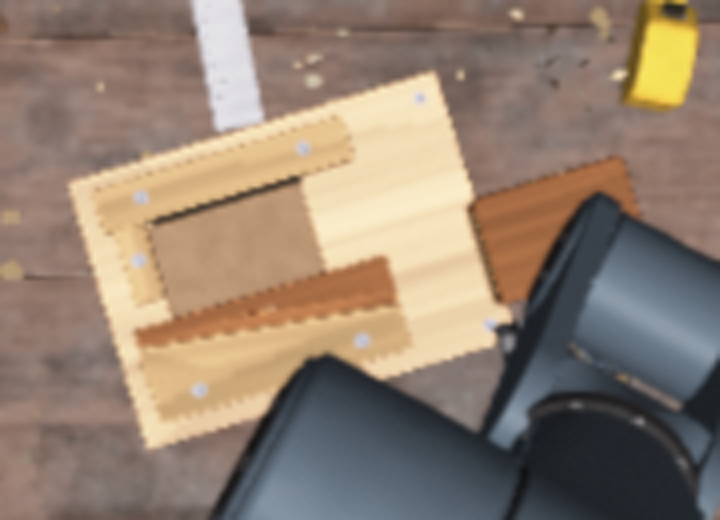

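Request:
play_rows([
  [-0.005, 0.03, 0, 0],
  [-0.01, 0.06, 0, 0],
  [-0.02, 0.08, 0, 0],
  [-0.02, 0.08, 0, 0],
  [-0.02, 0.08, 0, 0],
])

```text
t: 15.3
tcp_pos: [0.5584, -0.2599, 0.0523]
tool_rot: [-0.698, -0.097, 0.704, -0.094]
force: [-1.2, 0.1, -5.6]
finger_gap: 0.285
```

```bash
python3 - <<'E'
from h import *
from station import manip
st=manip.sense(); g=jw(M0,0,.042); plan(st,[g[0],g[1],.05],M0[2]); print(st["tcp_pos"])
E
```

```text
down axis [-0.009  0.003 -1.   ] shift mm [  3.   12.8 108.3] spin 16.17 q6 0.69
[ 0.55842904 -0.25986504  0.05227228]
```

Request:
play_rows([
  [0, 0.003, 0.02, 3],
  [0, 0.006, 0.045, 7],
  [0, 0.009, 0.07, 11],
  [0, 0.012, 0.095, 15],
  [0.002, 0.013, 0.108, 16.2],
  [0.002, 0.013, 0.108, 16.2],
  [0.002, 0.013, 0.108, 16.2],
])

```text
t: 16.0
tcp_pos: [0.4581, -0.3006, 0.0508]
tool_rot: [-0.704, 0.002, 0.71, 0.005]
force: [0.3, -0.1, -5.0]
finger_gap: 0.291
```

```bash
python3 - <<'E'
from h import *
from station import manip
st=manip.sense(); g=jw(M0,0,.042); plan(st,[g[0],g[1],.012],M0[2]); print(st["tcp_pos"],st["force"])
E
```

```text
down axis [-0.009  0.004 -1.   ] shift mm [38.8  0.8  0.3] spin 0.02 q6 0.8
[ 0.45813961 -0.30055494  0.05084798] [ 0.25614973 -0.11434858 -4.95967775]
```

Request:
play_rows([
  [0.01, 0, 0, 0],
  [0.02, 0, 0, 0],
  [0.03, 0, 0, 0],
  [0.036, 0, 0, 0],
  [0.0385, 0, 0, 0],
  [0.0385, 0, 0, 0],
  [0.0385, 0, 0, 0],
])

```text
t: 16.7
tcp_pos: [0.4574, -0.2997, 0.0129]
tool_rot: [-0.704, 0.002, 0.71, 0.005]
force: [-2.6, 2.9, 3.1]
finger_gap: 0.288
```

Request:
play_rows([
  [0, 0, 0, 0],
  [0, 0, 0, 0],
  [0, 0, 0, 0],
  [0, 0, 0, 0],
  [0, 0, 0, 0],
  [0, 0, 0, 0],
  [0, 0, 0, 0],
], claw=100)

```text
t: 17.4
tcp_pos: [0.4574, -0.2997, 0.0128]
tool_rot: [-0.704, 0.002, 0.71, 0.005]
force: [-0.2, -0.1, -0.8]
finger_gap: 1.006
```

Request:
play_rows([
  [-0.03, 0, 0, 0],
  [-0.08, 0, 0, 0],
  [-0.13, 0, 0, 0],
  [-0.18, 0, 0, 0],
  [-0.2, 0, 0, 0],
  [-0.2, 0, 0, 0],
  [-0.2, 0, 0, 0],
])

```text
t: 18.1
tcp_pos: [0.459, -0.3003, 0.2128]
tool_rot: [-0.704, 0.002, 0.71, 0.005]
force: [0.4, 0.1, 0.2]
finger_gap: 1.0
```

```bash
python3 tk.py t5; python3 m.py w11; python3 - <<'E'
from h import *
from station import snapshot
for n in("top","scene"):
    s=snapshot(n); cv2.imwrite(f"pics/fin_{n}.png",s["image"])
    z=np.nan_to_num(cloud(s)[...,2])
    if n=="scene": 
        print(fit(s,[top(MALLET[0])],M0,mask=cv2.medianBlur(((z>.054)&(z<.07)).astype(np.uint8),3)))
    else:
        cv2.imwrite("pics/fin_c.png",cv2.resize(s["image"][190:300,280:500],None,fx=3.5,fy=3.5,interpolation=cv2.INTER_CUBIC))
E
```

```text
[0.55130447 0.01861064 0.27095972] 41.314955786236055 562.0 butt rel mouth x 0.0006 y -0.0007
18.2 [ 0.458354   -0.29974107  0.21115069] 1.0005920580077585 [-1.21239601  0.25396897 -0.70934783]
(array([ 0.41283735, -0.29856132, -1.57907409]), np.float64(26.390865051903113), np.float64(1644.0))
```

View pics/fin_scene.png

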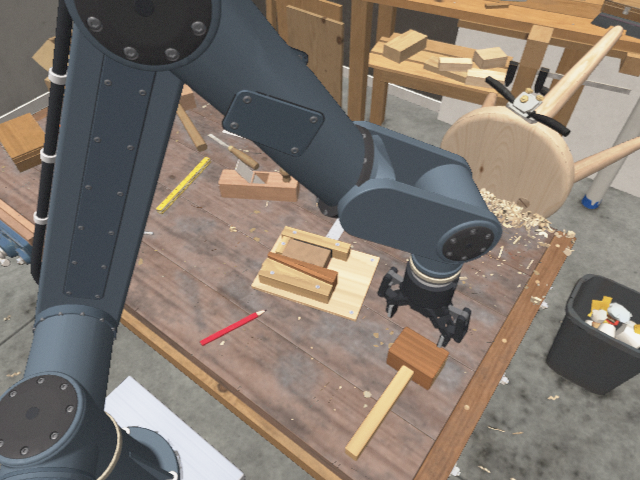

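View pics/fin_c.png

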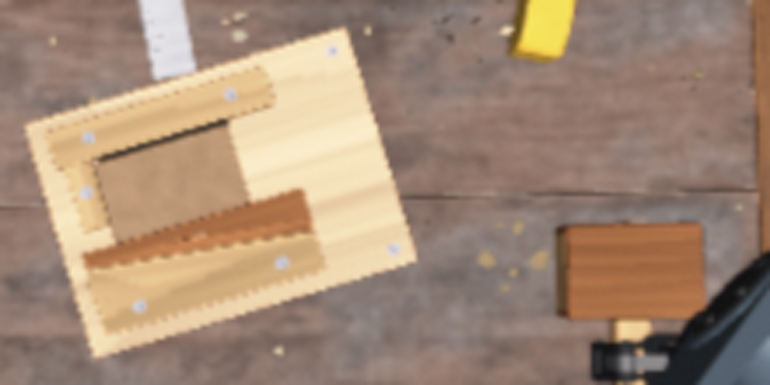

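View pics/w11.png

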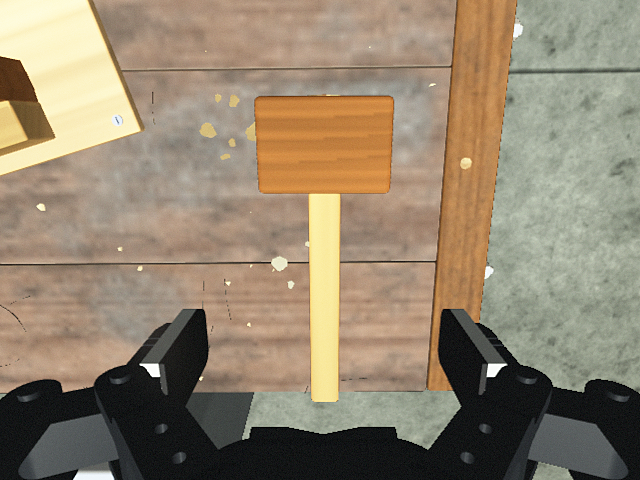

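```bash
python3 -c "
from station import manip
print(manip.sign_off())"
```

```text
the job is handed in; nothing more can be done
None
```

I clamped the cork block and handed the job in at about 18 s of the 67 s allowed. No verdict was reported.

- **Wedge placed:** I stood it in the slot thin end first and let go with the thick end about 66 mm in front of the mouth, still loose.
- **Driven in:** I gripped the mallet just behind its head and gave three taps, drawing back clear of the wedge after each one.
- **Mallet:** I laid it back where it had been, flat on the bench and clear of the jig.

**Last checks**
- The top camera's fit put the thick end within 1 mm of flush with the cheek end and 0.6 mm off the slot's centre line, in line to about 2 mrad.
- The mallet's head matched its known height on the bench to within a few millimetres, and it lies within about 3 mm of its start position.
- The tape, plane and square look unmoved in the final pictures; I did not measure them.

**Not measured directly**
- The pad squeeze shows only in the pictures: the dark gap at the rail narrowed, and the wedge's position fits the expected 2 mm or so.
- The tap forces were not read at impact. I judged them from how far the wedge moved on each call.
- The scene and top cameras disagreed by about 4 mm in x. I worked from their average, and wrist camera views agreed with it to 1 to 2 mm.

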